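Shut and vent the shop air line

TASK

Shut off the blue air valve by turning its winged handle clockwise two clicks, from the white dot past the grey one until it clicks home at the green dot, and no further. Then press the yellow vent paddle right down to its stop, hold it there for two seconds to bleed the line, and let it come back up. Keep off the paddle until the valve is shut, and leave the red valve, the screwdriver, the spray can and the jar as they are.

Things in the scene. Friction and masses are not known exactly. Their poses are not given: they have to be found in the camera images.
- blue_knob (a joint): the blue winged handle, -0.15 to 3.45 rad, growing clockwise as seen facing it. It rests in detents at 0 (start: open, white dot), 1.1 (grey dot), 2.2 (closed, green dot) and 3.3 (lock-out, red dot); the white-marked end points to the dot. Half-way between rests it goes over centre and snaps on; let go earlier, it springs back. Up to 0.4 N m
- blue_grip (a point): centre of the blue bar (58 long, 16 wide, 34 mm tall) on its turning axis, 45 mm out from the sloping face; the bar's top is 12 mm further out, its underside 22 mm nearer. z: turning axis, out of the face, 30 degrees from vertical towards the front; x: along the bar to its white-marked end; y: across it
- blue_valve: aluminium wedge of the blue valve, 110 mm wide, on a 150 x 120 mm foot; 30 mm high in front (-x), 105 mm at the back, its top sloping at 30 degrees. The handle has a black skirt (radius 30, 12 mm tall); round it four 12 mm dots on the face. Origin under the centre of the foot; x to its back, z up
- vent_paddle (a joint): hinged yellow spring paddle, 112 x 56 x 7 mm, hinged at the back of the grey vent block, its free end to the front (-x of the block) and standing up. 0: up at rest (20 degrees above level); 0.35 rad: down at its stop (level, top 70 mm above the bench). 4 to 9 N at the pressing point push it down; it springs back
- vent_press (a point): on the top face of the paddle, 85 mm from its hinge and 27 mm from its free end, on the middle line: where to press; about 98 mm above the bench at rest, 70 mm at the stop. z is the paddle's upward normal, x points along the paddle to its hinge
- vent: grey vent block, 130 x 80 x 51 mm on a 150 x 120 mm foot, carrying the paddle. Origin under the centre of the foot; x points to its back, where the hinge is (hinge 50 mm behind the centre, 66 mm up)
- red_grip (a point): centre of the red bar (58 long, 16 wide, 34 mm tall) on its turning axis, 45 mm out from the sloping face; the bar's top is 12 mm further out, its underside 22 mm nearer. z: turning axis, out of the face, 30 degrees from vertical towards the front; x: along the bar to its white-marked end; y: across it. A valve like the blue one, to be left alone
- red_tip (a point): top of the white-marked end of the red bar, 29 mm from its axis
- screwdriver_grip (a point): handle of a screwdriver with an orange handle, 200 mm long, 26 mm thick, lying in front of the valves
- spray_can: closed spray can with a green label, 62 mm across, 160 mm tall, standing behind the valves; origin under its foot
- screw_jar: closed glass jar, 68 mm across, 85 mm tall, standing behind the valves; origin under its foot
There are look-alikes about, which are no part of the job. Leave any brown look-alike of the vent alone.

How it is judged:
On the way, in this order (a step that is already met when the one before it is completed fails the run):
1. the blue handle has been turned two clicks to its closed rest (2.0 to 2.4 rad) (value of joint blue_knob between 2 and 2.4 rad), for 0.3 s.
2. the vent paddle is held down at its stop (past 0.31 of 0.35 rad) for 1.5 s, with the blue valve shut (all of step 1 and value of joint vent_paddle above 0.31 rad), for 1.5 s.
At the end, for the whole second after the job is handed in: The blue handle rests in its closed detent at the green dot (2.0 to 2.4 rad), the vent paddle is back up (under 0.05 rad), the red handle's pointer has moved less than 10 mm, and the screwdriver, spray can and jar less than 30 mm (all of step 1 and velocity of joint blue_knob between -0.05 and 0.05 rad/s and value of joint vent_paddle below 0.05 rad and distance of red_tip from where it was at the start of the episode below 0.01 m and distance of each of screwdriver_grip, spray_can, screw_jar from where it was at the start of the episode below 0.03 m); the robot touches nothing.
It fails at once if the blue handle is turned on past a third click (past 2.85 rad) (value of joint blue_knob above 2.85 rad).
It fails at once if the vent paddle is pressed (past 0.15 rad) while the blue valve is not shut (under 1.9 rad) (value of joint vent_paddle above 0.15 rad and value of joint blue_knob below 1.9 rad).
It fails at once if the red handle is turned (its pointer moves more than 10 mm) (distance of red_tip from where it was at the start of the episode above 0.01 m).
It fails at once if the screwdriver, the spray can or the jar is moved more than 30 mm (distance of any of screwdriver_grip, spray_can, screw_jar from where it was at the start of the episode above 0.03 m).
It also fails if it takes over 72 s, if anything falls off the work surface, if the arm or the gripper's body presses on something with over 40 N, if the wrist force passes 120 N, or if a joint passes its speed limit or range.

ROBOT

A 7-joint arm with a two-finger parallel gripper is mounted at the origin on the work surface. World frame = base frame: x ahead of the robot, y to its left, z up, the work surface at z = 0. Lengths are in m, angles in rad, forces in N, time in s.
With the tool pointing down it reaches from about 0.425 to 0.925 m from the base axis. Payload 6.8 kg.
Tool frame: the origin (TCP) lies on the front face of the gripper's body, between the roots of the fingers; the fingertips stand 73 mm ahead of it and the grasp point (between the pads) lies 54 mm ahead of it (env.nose_length is the distance from the TCP to the fingertips, in m); z points along the fingers, y is the line along which they close (so a half turn about z gives the same grasp; the last joint's range is limited). The gripper opens to 85 mm and grips with 20 to 120 N. Pads are 22 mm wide; open, the fingers measure 114 mm over their backs; the gripper's body (76 mm by 85 mm) begins 54 mm behind the grasp point. The pads swing forward as they close: fully open they stand 13 mm farther back than shut.
Start: joints at [1.09, 0.477, 0.022, 1.555, -0.011, 1.109, -0.083], TCP at [0.246, -0.629, 0.304] pointing down, gripper open.
Joint ranges: [-2.96, 2.96], [-0.34, 2.1], [-1.41, 1.46], [0.24, 2.44], [-1.37, 4.51], [0.17, 1.92], [-2.96, 2.96]. Speed limits (rad/s): [2.39, 2.39, 3.14, 3.14, 3.14, 3.14, 3.14].

INTERFACE

Orientations are given as a unit quaternion [w, x, y, z].
In Python, from cell import env, kin, camera, calibration, job gives the robot as it stands. The module is installed in compiled form; this text tells all that it offers. Calls block until the motion is done:
- env.reach(position, orientation): joint-space move of the TCP to a pose.
- env.movel(position, velocity=0.15, rot=None, stop_force=None): straight line of the TCP; rot=None keeps the orientation; velocity is the mean speed in m/s. With stop_force (N) it stops when the force on the tool has changed by that much, and returns True; else False.
- env.goto_joints(angles): joint-space move.
- env.grip(opening, f_grip=None): finger opening in m; f_grip is the grip in N (None keeps the last); returns when the fingers have stopped.
- env.dwell(seconds).
- kin.inverse_kinematics(position, orientation): joint angles nearest the present ones, or None.
- env.get_state(): the state.
- camera(name): name is "scene" or "top" or "wrist"; returns (picture, depth): 400x640x3 uint8, blue, green, red; 400x640 float32, m along the optical axis (not along the pixel's ray), 0 where there is no reading.
- calibration(name): a dict with "fx", "fy", "cx", "cy" (pixels), "rvec" (rotation vector, rad) and "tvec" (3), from world to camera coordinates, as OpenCV has them. Camera axes: x right, y down, z forward; pixel columns grow to the right and rows downward; lengths in m; the calibration is good to about 2 mm. The wrist camera is an equidistant fisheye: a pixel r from the principal point sees the ray r / f radians off the axis. A picture is of the moment at which its call begins: read the wrist's pose just before it. calibration takes no time and is no camera call; for the wrist camera it gives the pose at the moment of the call.
A pose or a line that the arm cannot do raises env.PlanningError and nothing moves.
- job.job_done(): hands the job in; it is judged then, once.
The state is a dict: "time": time; "qpos": joint angles; "joint_velocities": joint speeds; "joint_torque": joint torques, N m; "tcp_pos": TCP position; "orientation": TCP orientation; "force": force on the tool from outside, world axes, zero at the start; "torque": the same for the moment, N m; "opening": finger opening in m; "gripper_force": force on a finger pad.
Only numpy, scipy, OpenCV 4.12 (cv2) and the standard library are available. Lean on these libraries where they do the work, as an engineer would, in place of code of your own. Each camera call takes 0.05 s, during which the arm holds its last target. There are 200 camera calls.

## Working session

There is one attempt and no reset: what is moved stays moved. The work goes in short steps, each a Python script; the robot and the scene stay as the last script left them, time stands still between calls to the robot, and variables do not carry over. Pictures are saved under pics/ and viewed, at most 10 in all, crops included, and the job is handed in when it is done.

```bash
mkdir -p pics
python3 - <<'E'
from cell import env,camera,calibration
import cv2,numpy as np
for n in("scene","top"):
    p,d=camera(n);cv2.imwrite(f"pics/{n}0.png",p);np.savez(f"{n}0.npz",p=p,d=d);print(n,calibration(n))
print(env.get_state()["time"])
E
```

```text
scene {'fx': 360.9978739655176, 'fy': 360.9978739655176, 'cx': 319.83956712073626, 'cy': 196.25545340379972, 'rvec': array([ 2.07945509,  1.08019567, -0.50902403]), 'tvec': array([-0.39875222, -0.19253644,  1.41567252])}
top {'fx': 399.2301274354989, 'fy': 399.2301274354989, 'cx': 319.37981212544895, 'cy': 198.32724091825182, 'rvec': array([ 2.04441202, -2.17860769,  0.23517252]), 'tvec': array([0.12526408, 0.58874296, 0.9439417 ])}
0.1
```

View pics/scene0.png

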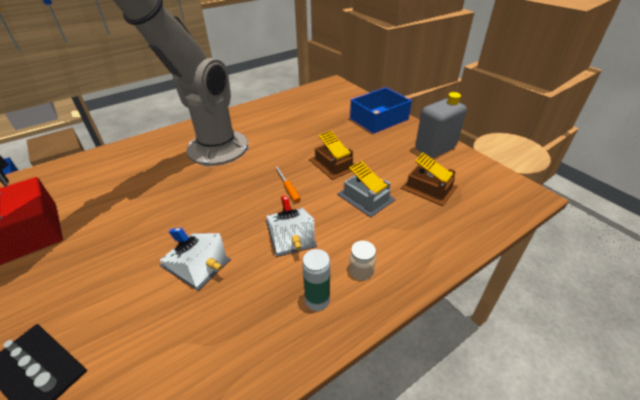

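View pics/top0.png

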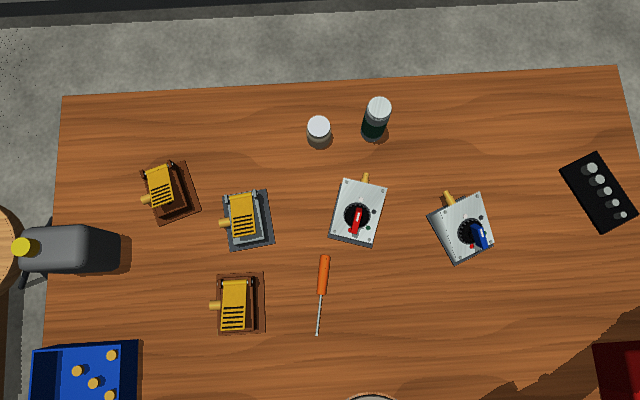

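Scene: the blue valve is at about (195,255) with its blue bar at (180,237), and the red valve is at (290,225). Top: blue valve (462,228), red valve (358,212), screwdriver (322,290), can (376,118), jar (318,130). There are three vent candidates in the top view: brown foot (170,190), grey foot (245,220) and brown foot (240,303). The grey one fits the description. Next I'll confirm it in an enlarged crop and measure it.

```bash
cat > h.py <<'E'
import cv2,numpy as np
from cell import env,kin,camera,calibration
from scipy.spatial.transform import Rotation as R
def cloud(n,d):
    c=calibration(n);v,u=np.mgrid[:400,:640]
    P=np.stack([(u-c['cx'])/c['fx']*d,(v-c['cy'])/c['fy']*d,d],-1)
    return (P-c['tvec'])@R.from_rotvec(c['rvec']).as_matrix()
def load(n):
    z=np.load(n+"0.npz");return z['p'],cv2.cvtColor(z['p'],cv2.COLOR_BGR2HSV),cloud(n,z['d'])
def plane(Q):
    for _ in range(5):
        c=Q.mean(0);n=np.linalg.svd(Q-c,full_matrices=False)[2][2];n*=np.sign(n[2]);r=(Q-c)@n
        Q=Q[abs(r)<max(.003,1.5*r.std())]
    return c,n,len(Q),r.std()
E
python3 - <<'E'
from h import *
np.set_printoptions(precision=4,suppress=True)
B={"scene":dict(blue=(155,220,215,265),val=(155,225,235,290),vent=(335,160,400,215)),"top":dict(blue=(455,215,495,255),val=(420,185,500,270),vent=(215,180,280,255))}
for n in B:
    p,h,X=load(n)
    for k,b in B[n].items():
        s=np.s_[b[1]:b[3],b[0]:b[2]];H=h[s].astype(int);Q=X[s]
        if k=="blue": m=(abs(H[...,0]-115)<15)&(H[...,1]>150)&(H[...,2]>60)
        elif k=="val": m=(H[...,1]<60)&(H[...,2]>120)&(Q[...,2]>.035)
        else: m=(abs(H[...,0]-25)<8)&(H[...,1]>150)&(H[...,2]>110)&(Q[...,2]>.06)
        q=Q[m];print(n,k,len(q),q.min(0),q.max(0),"plane",*plane(q))
        if k=="val":
            c,nn,_,_=plane(q);print("  tilt",np.degrees(np.arccos(nn[2])),"yaw",np.degrees(np.arctan2(-nn[1],-nn[0])))
        if k=="vent":
            c,nn,_,_=plane(q);print("  tilt",np.degrees(np.arccos(nn[2])),"yaw(x)",np.degrees(np.arctan2(-nn[1],-nn[0])))
p=load("top")[0]
a=cv2.resize(p[170:270,140:280],None,fx=5.5,fy=5.5,interpolation=3)[:550,:400*2]
b=cv2.resize(p[180:270,420:510],(0,0),fx=6,fy=6,interpolation=3)
cv2.imwrite("pics/c1.png",cv2.resize(p[150:270,205:285],None,fx=4,fy=4,interpolation=3) if 0 else np.hstack([cv2.resize(p[180:260,210:285],(375,400),interpolation=3),cv2.resize(p[185:270,420:505],(400,400),interpolation=3)]))
E
```

```text
scene blue 147 [ 0.4561 -0.3031  0.0714] [ 0.5039 -0.2701  0.1246] plane [ 0.4845 -0.2912  0.1032] [ 0.4245 -0.9038  0.055 ] 94 0.0013037326618046564
scene val 1410 [ 0.4305 -0.348   0.035 ] [ 1.2141 -0.2011  0.7804] plane [ 0.541  -0.2746  0.0826] [-0.3634 -0.2171  0.906 ] 723 0.006243526593536167
  tilt 25.0429201826943 yaw 30.84987361989582
scene vent 529 [0.5065 0.2397 0.0643] [0.623  0.3158 0.1078] plane [0.5644 0.2753 0.0854] [0.3314 0.0433 0.9425] 468 0.0014061071727158102
  tilt 19.523713156078774 yaw(x) -172.55061080879187
top blue 149 [ 0.441  -0.3014  0.095 ] [ 0.5038 -0.2678  0.1251] plane [ 0.4708 -0.2834  0.1103] [ 0.3544 -0.9013  0.2492] 76 0.0021510306573458687
top val 1666 [ 0.3827 -0.346   0.035 ] [0.5803 0.1029 1.047 ] plane [ 0.5159 -0.2597  0.0792] [-0.4614 -0.1921  0.8662] 1247 0.0013065594931253206
  tilt 29.984638723510066 yaw 22.6019780104755
top vent 788 [0.3827 0.1029 0.0678] [0.6215 0.3135 1.047 ] plane [0.5656 0.2763 0.1015] [0.1155 0.9725 0.2022] 376 0.0085888388259334
  tilt 78.33333561614207 yaw(x) -96.77110229879837
```

View pics/c1.png

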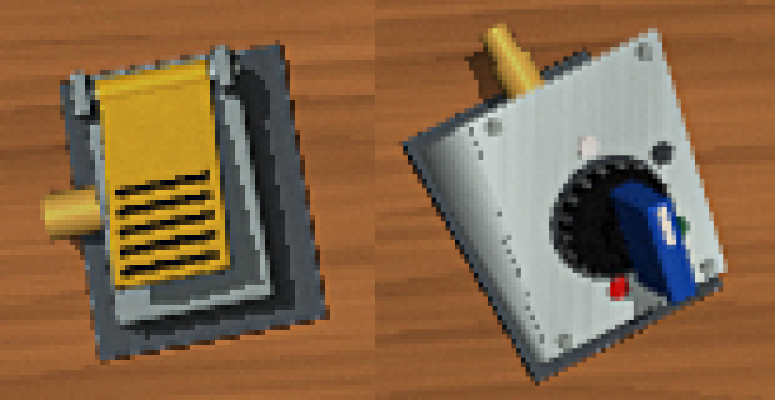

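The crop confirms the grey-footed vent block with the yellow paddle: hinge ears at the top (back), striped free end at the bottom. On the blue valve the white, grey, green and red dots sit at crop (588,147), (662,153), (683,225) and (618,288). The bar's white-marked end points towards the white dot.

```bash
cat > est.py <<'E'
from h import *
np.set_printoptions(precision=4,suppress=True)
def ray(n,u,v):
    c=calibration(n);M=R.from_rotvec(c['rvec']).as_matrix()
    return -M.T@c['tvec'],M.T@np.array([(u-c['cx'])/c['fx'],(v-c['cy'])/c['fy'],1])
def hit(n,u,v,c,nn):
    o,d=ray(n,u,v);return o+d*((c-o)@nn)/(d@nn)
def frame(nn):
    ex=-nn[2]*nn+np.array([0,0,1]);ex/=np.linalg.norm(ex);return ex,np.cross(nn,ex)   # uphill, left
p,h,X=load("top");s=np.s_[185:270,420:500];H=h[s].astype(int);Q=X[s]
Q=Q[(H[...,1]<60)&(H[...,2]>120)&(Q[...,2]>.035)&(Q[...,2]<.12)]
c,nn,k,_=plane(Q);ex,ey=frame(nn)
E
python3 - <<'E'
from est import *
print(c,nn,ex,ey)
px=dict(white=(465.3,216.2),grey=(481,217.5),green=(485.5,232.8),red=(471.6,246.2),skirt=(468,231))
for k,(u,v) in px.items():
    q=hit("top",u,v,c,nn)-c;print(k,np.array([q@ex,q@ey])*1e3,(q+c))
# inliers extents in face frame
r=(Q-c)@nn;I=Q[abs(r)<.004]-c
print("face ext x",np.percentile(I@ex,[0,1,50,99,100])*1e3,"y",np.percentile(I@ey,[0,1,50,99,100])*1e3)
for n,b in(("scene",(155,220,215,265)),("top",(455,215,495,255))):
    p,h,X=load(n);s=np.s_[b[1]:b[3],b[0]:b[2]];H=h[s].astype(int);P=X[s][(abs(H[...,0]-115)<15)&(H[...,1]>150)&(H[...,2]>60)]
    d=P-c;A=np.stack([d@ex,d@ey,d@nn],1)*1e3;print(n,A.min(0),A.max(0))
    T=A[A[:,2]>50];print(" top pts",len(T),T[:,:2].mean(0), np.linalg.svd(T[:,:2]-T[:,:2].mean(0))[2][0] if len(T)>3 else 0)
# vent
p,h,X=load("scene");s=np.s_[160:215,335:400];H=h[s].astype(int);q=X[s];q=q[(abs(H[...,0]-25)<8)&(H[...,1]>150)&(H[...,2]>110)&(q[...,2]>.064)&(q[...,2]<.12)]
p,h,X=load("top");s=np.s_[180:255,228:262];H=h[s].astype(int);q2=X[s];q2=q2[(abs(H[...,0]-25)<8)&(H[...,1]>150)&(H[...,2]>110)&(q2[...,2]>.064)&(q2[...,2]<.12)]
for q in(q,q2):
    cc,m,k,sd=plane(q);print("vent",cc,m,k,sd);q=q[abs((q-cc)@m)<.004]
    yaw=np.arctan2(m[1],m[0]);px=np.array([np.cos(yaw),np.sin(yaw),0]);py=np.array([-px[1],px[0],0])
    print(" yaw",np.degrees(yaw),"along",np.percentile((q-cc)@px,[0,2,98,100]),"across",np.percentile((q-cc)@py,[0,2,98,100]),"z",q[:,2].min(),q[:,2].max())
E
```

```text
[ 0.5133 -0.2646  0.0768] [-0.4602 -0.1919  0.8668] [0.8001 0.3335 0.4986] [-0.3848  0.923   0.    ]
white [10.698  -5.5264] [ 0.524  -0.2661  0.0821]
grey [-12.5925 -43.5281] [ 0.52   -0.309   0.0705]
green [-57.8292 -43.4292] [ 0.4838 -0.324   0.0479]
red [-74.1405   2.1376] [ 0.4532 -0.2874  0.0398]
skirt [-30.0527  -0.7828] [ 0.4896 -0.2754  0.0618]
face ext x [-87.4169 -82.2217  10.1576  55.3851  57.4787] y [-60.031  -57.9698   7.2366  51.036   52.3105]
scene [-44.0607 -15.6122  12.331 ] [ 0.1421  8.2215 56.8402]
 top pts 38 [-21.5254 -11.372 ] [0.9981 0.061 ]
top [-57.6554 -11.4111  22.8544] [-0.2184  4.944  59.955 ]
 top pts 113 [-29.3121  -2.4549] [-0.9999 -0.0167]
vent [0.5644 0.2753 0.0854] [0.3314 0.0433 0.9425] 468 0.0014061071727158102
 yaw 7.449389191208132 along [-0.0563 -0.0522  0.0549  0.0575] across [-0.0294 -0.0264  0.0279  0.0351] z 0.06425750501284509 0.10778112620337886
vent [0.5658 0.2789 0.0871] [0.329  0.0332 0.9437] 703 0.0013595639763513982
 yaw 5.770634156010599 along [-0.0577 -0.0557  0.051   0.0539] across [-0.0285 -0.0265  0.0266  0.0295] z 0.06807209649422288 0.11010002785165139
```

```bash
cat >> est.py <<'E'
def dotfit(D):   # D in face coords (mm), as complex; clockwise seen from outside = decreasing angle in (ex,ey)
    D=np.array(D);A=np.stack([np.ones(4),np.exp(-1.1j*np.arange(4))],1)
    s=np.linalg.lstsq(A,D,rcond=None)[0];return s[0],s[1],abs(A@s-D)
def tool(nn,xd):  # tool z=-nn, tool x along xd
    z=-nn;x=xd-(xd@z)*z;x/=np.linalg.norm(x);return np.stack([x,np.cross(z,x),z],1)
def quat(M): q=R.from_matrix(M).as_quat();return q[[3,0,1,2]]
E
python3 - <<'E'
from est import *
D=[complex(*[ (hit("top",u,v,c,nn)-c)@e*1e3 for e in(ex,ey)]) for u,v in((465.3,216.2),(481,217.5),(485.5,232.8),(471.6,246.2))]
o,w,r=dotfit(D);print(o,abs(w),np.degrees(np.angle(w)),r)
ctr=c+(o.real*ex+o.imag*ey)/1e3; g=ctr+.045*nn; a=np.angle(w); bx=np.cos(a)*ex+np.sin(a)*ey
print("grip",g,"bx",bx)
for sgn in(1,-1):
    M=tool(nn,sgn*bx)
    for back in(.054,.154,.254):
        q=kin.inverse_kinematics(g+back*nn,quat(M));print(sgn,back,q)
E
```

```text
(-32.22212936930106-5.8599270631078015j) 43.373961468348824 0.2849610374414634 [0.4684 0.9196 2.3888 1.6637]
grip [ 0.4691 -0.2894  0.0997] bx [0.7981 0.3381 0.4986]
1 0.054 [ 1.061   0.4879 -0.4529  2.1371 -0.7079  0.3873  0.1488]
1 0.154 [ 1.0783  0.295  -0.3409  2.1266 -0.6782  0.6266  0.1264]
1 0.254 [ 1.1273  0.1451 -0.2618  2.0691 -0.62    0.8657  0.094 ]
-1 0.054 [ 0.4773  0.4624  0.256   2.1762 -1.2088  0.6155 -2.5621]
-1 0.154 [ 0.4545  0.2855  0.3861  2.1663 -0.9489  0.7564 -2.7666]
-1 0.254 [ 0.4735  0.1261  0.4546  2.1079 -0.7299  0.9192 -2.9361]
```

Run:
```python
from est import *
g=np.array([.4691,-.2894,.0997]);bx=np.array([.7981,.3381,.4986])
env.reach(g+.234*nn,quat(tool(nn,bx)))
cal=calibration("wrist");p,d=camera("wrist");cv2.imwrite("pics/w1.png",p);np.savez("w1.npz",p=p,d=d,**cal)
s=env.get_state();print(s["time"],s["tcp_pos"],s["qpos"],cal)
```

```text
1.4167 [ 0.3615 -0.3356  0.3028] [ 1.1154  0.1724 -0.2739  2.0823 -0.6308  0.8181  0.0993] {'fx': 309.70691628693146, 'fy': 309.70691628693146, 'cx': 322.0775647591146, 'cy': 197.17647207197945, 'rvec': array([ 2.4496, -1.6248,  0.1983]), 'tvec': array([-0.4511,  0.316 ,  0.3326])}
```

View pics/w1.png

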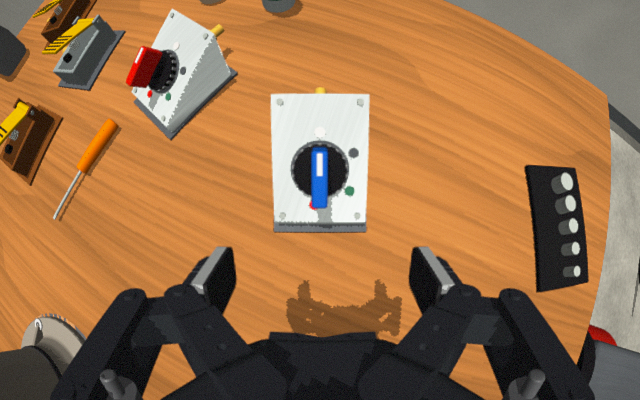

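The wrist view shows the blue bar upright, from (319,147) to (319,207). Its white end is at the top, pointing at the white dot (320,132). Grey is at (354,153), green at (349,191) and red at (313,206). Next I'll refine the bar centre by casting rays.

Run:
```python
from est import *
z=np.load("w1.npz");M=R.from_rotvec(z['rvec']).as_matrix();o=-M.T@z['tvec']
def wr(u,v,c0,n0):
    a=np.array([(u-z['cx'])/z['fx'],(v-z['cy'])/z['fy']]);t=np.linalg.norm(a)
    d=M.T@np.r_[a/t*np.sin(t),np.cos(t)];return o+d*((c0-o)@n0)/(d@n0)
h=cv2.cvtColor(z['p'],cv2.COLOR_BGR2HSV).astype(int)
sub=np.zeros((400,640),bool);sub[140:215,300:340]=1
m=(abs(h[...,0]-115)<15)&(h[...,1]>120)&sub
(cx,cy),wh,ang=cv2.minAreaRect(cv2.findNonZero(m.astype(np.uint8)));print(cx,cy,wh,ang,z['d'][m].min(),np.median(z['d'][m]))
# top-face rows
v,u=np.nonzero(m);print([(r,u[v==r].min(),u[v==r].max()) for r in range(v.min(),v.max()+1,8)],v.max())
g=np.array([.4691,-.2894,.0997])
top=g+.012*nn
for (a,b) in((319.5,v.min()),(319.5,v.max())):
    q=wr(a,b,top,nn)-g;print("end",np.array([q@ex,q@ey,q@nn])*1e3)
D=[]
for a,b in((320,132),(354,153),(349.3,191)):
    q=wr(a,b,c,nn)-(g-.045*nn);D.append(complex(q@ex,q@ey)*1e3)
A=np.stack([np.ones(3),np.exp(-1.1j*np.arange(3))],1);s=np.linalg.lstsq(A,np.array(D),rcond=None)[0];print("dots ctr rel",s,abs(A@s-D),np.angle(s[1]))
```

```text
319.0 176.5 (61.0, 18.0) 90.0 0.0 0.3031829
[(146, np.int64(321), np.int64(323)), (154, np.int64(311), np.int64(328)), (162, np.int64(311), np.int64(328)), (170, np.int64(310), np.int64(328)), (178, np.int64(311), np.int64(328)), (186, np.int64(311), np.int64(328)), (194, np.int64(311), np.int64(327)), (202, np.int64(312), np.int64(326))] 207
end [35.4177  0.86   12.    ]
end [-25.3312   0.6546  12.    ]
dots ctr rel [ 1.4124+0.7643j 43.2444-0.179j ] [0.1861 0.3174 0.1861] -0.004139566145785262
```

Run:
```python
from est import *
g=np.array([.4691,-.2894,.0997])+.002*ex+.0007*ey
env.movel(g+.12*nn);
hit_=env.movel(g+.054*nn,velocity=.06,stop_force=8);print("hit",hit_)
s=env.get_state();print(s["time"],(s["tcp_pos"]-g)@nn,s["qpos"])
if not hit_:
    env.grip(0.0,40);s=env.get_state();print("open",s["opening"],s["gripper_force"],s["force"],s["torque"])
    q=np.array(s["qpos"])
    for f in np.linspace(.2,2.2,11):
        q1=q.copy();q1[6]+=f;env.goto_joints(q1);s=env.get_state()
        print(round(f,2),round(s["time"],2),s["opening"],np.linalg.norm(s["force"]),"T",s["torque"]@nn,(s["tcp_pos"]-g)@nn,np.degrees(np.arccos(-R.from_quat(np.r_[s["orientation"][1:],s["orientation"][0]]).as_matrix()[:,2]@nn)))
    cv2.imwrite("pics/t1.png",cv2.resize(camera("scene")[0][190:310,130:290],None,fx=4,fy=4))
```

```text
hit False
3.575 0.05429590773110733 [ 1.0114  0.4762 -0.3965  2.1397 -0.7688  0.402   0.1985]
open 0.015777934504852837 40.0504606962204 [-3.1836  0.9136  4.8933] [0.1717 0.5536 0.2185]
0.2 4.52 0.015500589409362955 4.179441034498106 T -1.029557601623751 0.05424956704998153 0.07772600837889668
0.4 4.83 0.01546024274392148 7.835735646778547 T -3.617120197545781 0.054618695564170226 0.03322973828345243
0.6 5.13 0.015884047256309285 13.914403083878032 T -10.660682219045627 0.054853367689649796 0.22947140406812083
0.8 5.44 0.017892816990272488 18.007885493780105 T -18.757571491328612 0.05486148777699556 0.4710403654952081
1.0 5.75 0.019463414300348092 26.359805327858805 T -29.34678336187434 0.05486461678250963 0.7917199879890516
1.2 6.06 0.020222714120148814 35.49320688187263 T -41.75047835273496 0.0549270354878139 1.1653443155862258
1.4 6.37 0.019851301271324916 37.56115023305944 T -45.48095350808074 0.05492166387166896 1.4057995183304923
1.6 6.67 0.020463846170749252 38.531018727811414 T -44.94697210595267 0.054936338257478366 1.2506748885140335
1.8 6.98 0.020310784145042633 38.02821050272978 T -44.78029577436719 0.05492401045887439 1.260424163251441
2.0 7.29 0.020179486147723434 37.74856977076349 T -44.925408630765006 0.054916691814142306 1.2617705113500044
2.2 7.6 0.019820005412726032 36.79729635798647 T -44.95515763979484 0.05493918405690163 1.263677715766587
```

View pics/t1.png

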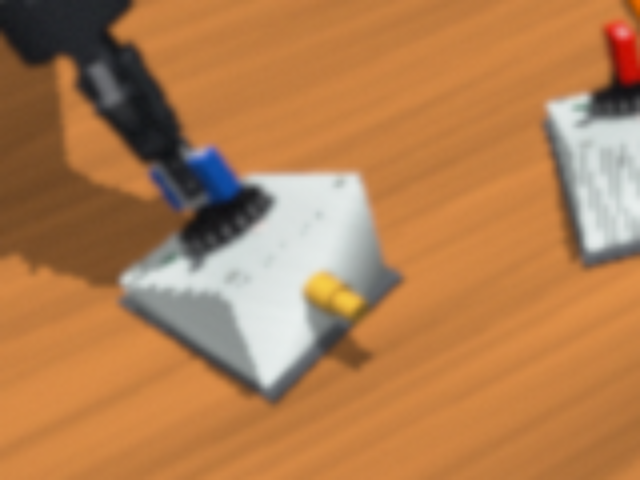

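Torque about the axis built up strongly, so joint 7 turns opposite to what I assumed and the handle is against its −0.15 stop. I'll back off gently and check.

Run:
```python
from est import *
bx=np.array([.7981,.3381,.4986]);T0=tool(nn,bx)
def ang(s):
    x=R.from_quat(np.r_[s["orientation"][1:],s["orientation"][0]]).as_matrix()[:,0];return np.arctan2(x@T0[:,1],x@T0[:,0])
s=env.get_state();q=np.array(s["qpos"]);print(ang(s),q)
q[6]=0.1985;qs=np.array([ 1.0114,0.4762,-0.3965,2.1397,-0.7688,0.402,0.1985])
for f in (2.0,1.6,1.2,.8,.6,.4,.2,0):
    q=qs.copy();q[6]+=f;env.goto_joints(q);s=env.get_state();print(f,ang(s),s["qpos"][6],s["opening"],np.linalg.norm(s["force"]),s["torque"]@nn)
env.grip(.085);s=env.get_state();print(s["time"],s["force"],s["torque"])
g=np.array([.4691,-.2894,.0997])+.002*ex+.0007*ey
env.movel(g+.234*nn)
cal=calibration("wrist");p,d=camera("wrist");cv2.imwrite("pics/w2.png",p);np.savez("w2.npz",p=p,d=d,**cal)
s=env.get_state();print(s["time"],s["tcp_pos"],s["qpos"],s["force"],s["torque"])
```

```text
-1.0892012300225806 [ 1.019   0.4802 -0.3856  2.1463 -0.8409  0.4136  1.3721]
2.0 -1.0892186074544983 1.3719300570135329 0.019865577822841707 39.304169062061526 -44.96160608882969
1.6 -1.0892609953626478 1.3719480672940947 0.019961051464565147 39.134707281620116 -45.00195021375092
1.2 -1.0496675090059209 1.3262392312659004 0.020190837104747856 36.84401531170326 -41.87946294585974
0.8 -0.7524039796030371 0.9777882497000808 0.02304538938540945 10.012424205871053 -10.895406211701843
0.6 -0.5885893043594806 0.7947904754007481 0.022507526676763718 12.793807732127124 -3.1199194201031584
0.4 -0.3987579007042581 0.5982610152628383 0.019954993594167848 8.130139592303122 -1.041117711918904
0.2 -0.20090498280951163 0.3986366447555625 0.01579944230820071 7.971079446545168 -0.8188138248217602
0 -0.0036561667502548966 0.19976935765871193 0.015680517825354283 7.85427788238536 -0.06420521258201561
11.2667 [-0.5081 -0.732   0.6453] [-0.1986  0.4706 -0.0189]
12.6667 [ 0.3628 -0.3324  0.3028] [ 1.109   0.1701 -0.2737  2.085  -0.6318  0.8173  0.0954] [-0.8967 -1.4239 -0.6034] [-0.2072  0.4548 -0.0333]
```

View pics/w2.png

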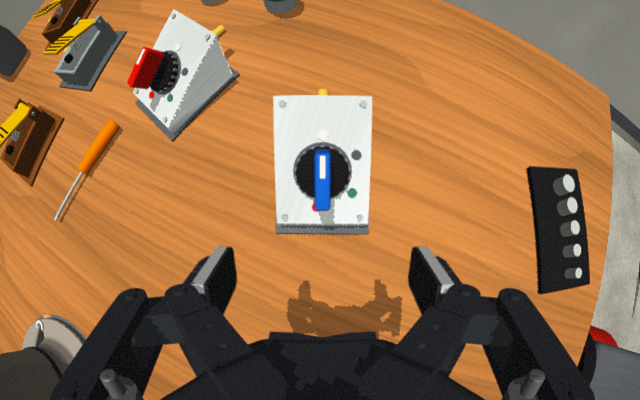

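The handle is back at the white dot (322,135), with the bar at (322,179) and the valve itself unmoved. I'll grasp again and turn joint 7 the other way, with a torque guard.

Run:
```python
from est import *
bx=np.array([.7981,.3381,.4986]);T0=tool(nn,bx)
def ang(s):
    x=R.from_quat(np.r_[s["orientation"][1:],s["orientation"][0]]).as_matrix()[:,0];return np.arctan2(x@T0[:,1],x@T0[:,0])
g=np.array([.4691,-.2894,.0997])+.002*ex+.0007*ey
env.movel(g+.12*nn)
if env.movel(g+.054*nn,velocity=.06,stop_force=8): print("hit");raise SystemExit
env.grip(0.0,50);s=env.get_state();t0=s["torque"]@nn;q=np.array(s["qpos"]);a0=ang(s);print(s["opening"],a0,q)
ok=True
for f in np.linspace(.2,2.2,11):
    q1=q.copy();q1[6]-=f;env.goto_joints(q1);s=env.get_state();T=s["torque"]@nn-t0
    print(round(f,2),round(s["time"],2),ang(s)-a0,s["opening"],np.linalg.norm(s["force"]),"T",T)
    if abs(T)>2.5 or s["opening"]>.0175: ok=False;print("abort");break
if ok:
    env.dwell(.3);env.grip(.085);s=env.get_state();print(s["force"],s["time"])
    env.movel(np.array(s["tcp_pos"])+.18*nn)
    p,d=camera("wrist");cv2.imwrite("pics/w3.png",p)
```

```text
0.015215451045897574 -0.0003144964700939141 [ 1.0097  0.4756 -0.3949  2.1408 -0.7715  0.4029  0.201 ]
0.2 15.77 0.19530915441018368 0.014932652212941563 2.6402873343228612 T 0.19753347251069098
0.4 16.07 0.3933672528479253 0.015150004559121938 3.67708364472477 T 0.22212499184216555
0.6 16.38 0.5932977028191533 0.015399427788357331 4.087467346328915 T -0.13690360142812666
0.8 16.69 0.7929763085745481 0.015192495408185592 5.298364039694954 T -0.380577914225851
1.0 17.0 0.9937433427192628 0.015080151226578497 6.0480216193425465 T -0.28555183384393107
1.2 17.31 1.1924626902368556 0.015795073773710065 6.409705785229572 T 0.13307315659833263
1.4 17.62 1.3918071231035354 0.015162333033308004 6.209381357485694 T 0.2889086300807981
1.6 17.93 1.5925734287591113 0.014762858656106265 6.032764077228811 T -0.009657706541090834
1.8 18.23 1.7936752308962198 0.015527733308075189 6.922688533684521 T -0.34574726659919786
2.0 18.54 1.9938028330825117 0.015295020776247841 7.166003228019101 T -0.40924890519394813
2.2 18.85 2.1928240287477716 0.015178839414118996 6.646022435251199 T -0.061555519264708786
[-0.2612  0.4515 -0.7278] 19.825
```

View pics/w3.png

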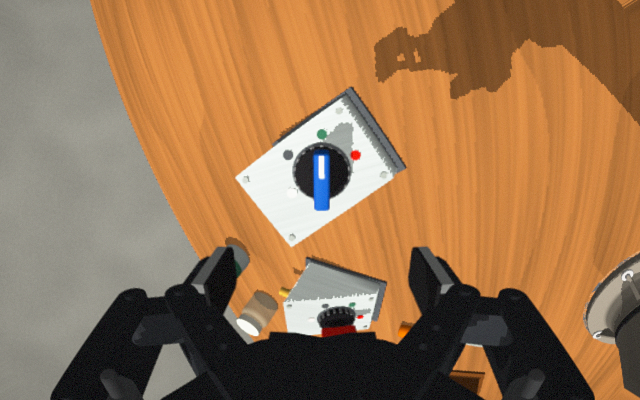

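The handle rests at the green dot: white end up at (321,158), green dot at (321,133), red dot at (355,155). Next is the vent: closed fingertips pressing straight down at about (0.538, 0.274).

Run:
```python
from est import *
x,y=.538,.274;L=env.nose_length
Rd=tool(np.array([0,0,1.]),np.array([np.cos(.115),np.sin(.115),0]))
Q=quat(Rd);Q2=quat(Rd@np.diag([-1,-1,1]))
s=env.get_state();p=np.array(s["tcp_pos"]);print(p,s["qpos"])
env.movel(p+[0,0,max(0,.38-p[2])])
env.grip(0.0)
for k in(Q,Q2):
    j=kin.inverse_kinematics(np.array([x,y,.30]),k);print(j)
js=[(kk,kin.inverse_kinematics(np.array([x,y,.30]),kk)) for kk in(Q,Q2)]
cur=np.array(env.get_state()["qpos"])
k=min([a for a in js if a[1] is not None],key=lambda a:abs(np.array(a[1])-cur).max())[0]
env.reach(np.array([.5,0.0,.36]),k)
env.reach(np.array([x,y,.30]),k)
env.movel([x,y,L+.115])
f0=np.array(env.get_state()["force"])
for z in(.105,.098,.092,.086,.08,.076,.073,.071,.070,.069,.068,.067,.066,.065,.064):
    h_=env.movel([x,y,L+z],velocity=.03);s=env.get_state();F=s["force"][2]-f0[2]
    print(z,round(s["time"],2),s["tcp_pos"][2]-L,F)
    if F>22: break
env.dwell(2.2);s=env.get_state();print("hold",s["time"],s["tcp_pos"]-[0,0,L],s["force"][2]-f0[2])
cv2.imwrite("pics/v1.png",cv2.resize(camera("scene")[0][120:230,320:480],None,fx=4,fy=4))
```

```text
[ 0.3625 -0.332   0.3029] [ 1.1068  0.1692 -0.271   2.0855 -0.6324  0.819  -2.1038]
[ 0.0435  0.4919 -0.8388  1.694   0.3978  1.1356 -2.3635]
[ 0.2363  0.6435 -1.1834  1.6827  0.6252  1.2508  0.5996]
0.105 26.42 0.1048963529476119 -0.4545623587966302
0.098 26.8 0.09818966675198931 3.576651665401712
0.092 27.15 0.09218197413905321 5.438060199969416
0.086 27.5 0.08624908257366748 4.728985651973399
0.08 27.85 0.080328124047015 6.435536021605572
0.076 28.13 0.07639400485696646 7.335600405193011
0.073 28.38 0.07345037276240851 7.406068319375117
0.071 28.63 0.07150495692474304 8.144003681665835
0.07 28.88 0.07052926713758298 7.648833737967174
0.069 29.13 0.06961659928423736 8.669555535666403
0.068 29.38 0.06949487732550053 16.74020169145387
0.067 29.63 0.06937972492316041 24.113691073392275
hold 31.8333 [0.5373 0.2745 0.0694] 24.269450861094946
```

View pics/v1.png

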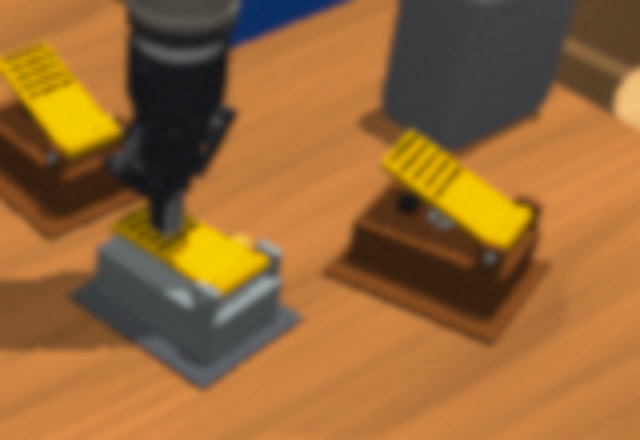

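The grey vent's paddle is level under the fingers at crop (165,235). Height is 69.4 mm with a sharp force rise, so it is at its stop and has been held for over 2 s. I'll lift off, check and hand in.

Run:
```python
from est import *
x,y=.538,.274;L=env.nose_length
env.movel([x,y,L+.12],velocity=.05);env.movel([x,y,.32]);env.dwell(.5)
p,d=camera("scene");X=cloud("scene",d);h=cv2.cvtColor(p,cv2.COLOR_BGR2HSV).astype(int)
s=np.s_[160:215,335:400];H=h[s];q=X[s];q=q[(abs(H[...,0]-25)<8)&(H[...,1]>150)&(H[...,2]>110)&(q[...,2]>.06)&(q[...,2]<.13)]
print(plane(q),env.get_state()["time"],env.get_state()["force"])
t=camera("top")[0];cv2.imwrite("pics/end.png",t)
```

```text
(array([0.5656, 0.2762, 0.0849]), array([0.3301, 0.045 , 0.9429]), 457, np.float64(0.0014307897421324245)) 34.6417 [0.8346 0.0203 0.7575]
```

View pics/end.png

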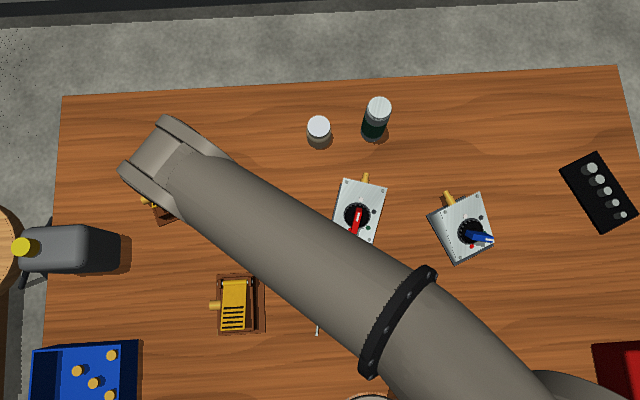

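The paddle is back at 19.5° above level. The blue bar (475,236) points to green, and the red valve (357,215), can (376,118) and jar (318,130) are unmoved. The arm hides most of the screwdriver, but its tip is still at (318,333).

```bash
python3 -c "
from cell import job;print(job.job_done())"
```

```text
the job is handed in; nothing more can be done
None
```

The job is handed in, verdict not shown: after a first wrong-way turn that I backed off, the blue valve is shut at the green dot, and the vent paddle was held at its stop for over 2 s and is back up.

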